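# Turn over the status flag of the slug stand

## Robot

A 6-joint arm with a two-finger parallel gripper is mounted at the origin on a cart in front of the work surface, level with it; the furniture and walls round the work are solid. World frame = base frame: x ahead of the robot, y to its left, z up, the work surface at z = 0. Lengths are in mm, angles in rad, forces in N, time in s.
With the tool pointing down it reaches from about 200 to 875 mm from the base axis. Payload 3.4 kg.
Tool frame: the origin (TCP) lies on the centre line of the jaws, within the pads' length; the fingertips stand robot.finger_overhang ahead of it and the grasp point (between the pads) lies 6 mm ahead of it (robot.finger_overhang is the distance from the TCP to the fingertips, in mm); z points along the fingers, y is the direction in which the jaws open and shut (so a half turn about z gives the same grasp; the last joint's range is limited). The gripper opens to 94 mm and grips with 3 to 60 N. Pads are 16 mm wide; open, the fingers measure 119 mm over their backs; the gripper's body (75 mm by 177 mm) begins 78 mm behind the grasp point.
Start: joints at [1.005, 0.276, 1.505, -0, 1.361, -0.121], TCP at [247.43, 519.077, 230.493] pointing down, gripper open.
Joint ranges: [-2.89, 2.89], [-0.75, 2.08], [0.22, 2.7], [-1.18, 4.32], [0.11, 2.71], [-2.7, 2.7]. Speed limits (rad/s): [2.57, 2.57, 3.14, 3.14, 3.14, 3.14].

## Interface

Orientations are given as [roll, pitch, yaw] about the fixed x, y, z axes, in that order (R = Rz(yaw) Ry(pitch) Rx(roll)).
In Python, from workcell import robot gives the robot as it stands. The module is installed in compiled form; this text tells all that it offers.
- The arm moves only by the tool carry_out, never from a script. Its argument "steps" is a list of rows, each an object of numbers: "x", "y", "z": the shift along the tool's x, y, z in units of 50 mm (1.0 is 50 mm); "twist": the turn about the tool's z in units of 6 degrees (1.0 is 6 degrees). A call has 1 to 10 rows; each row shifts and turns the commanded pose from where the row before left it, along the tool's axes as they then stand; what a row does not reach is not made up. A row lasts 1/10 s, in which the tool goes at most 50 mm and 8.59 degrees, less where a joint would pass 70% of its speed; a pose out of reach is approached as far as the arm can. A call is refused whole if a number of a shift passes 1 or a number of a turn 1, either way. A call with a gripper value outside its range is refused whole. "grip" is the opening, from -1 (shut) to 1 (fully open), set as the call begins (left out, the last holds). The fingers move at their own pace and stop on an object; "newtons" is the grip in N (left out, the last holds). Time passes only in rows, so rows that do not move let the fingers close. It gives the time, the measured TCP pose, the force and the opening at its end, in the units of the state.
- robot.get_state(): the state, without advancing time (a new reading comes with each control period).
- robot.read_camera(name): name is "side" or "top" or "wrist"; returns a dict with "img" (420x560x3 uint8, red, green, blue), "vfov" (degrees; the focal length in pixels is half the picture's height over the tangent of half this angle, whatever the lens; pixels are square), "cx", "cy" (the principal point, pixels), "origin" and "rotation" of the camera in the world. Camera axes: x right, y down, z forward; pixel columns grow to the right and rows downward; lengths in mm; the calibration is good to about 2 mm. The wrist camera is an equidistant fisheye: a pixel r from the principal point sees the ray r / f radians off the axis. A picture is of the moment at which its call begins. There is no depth.
- robot.close_job(): hands the job in, once; it reports no verdict.
The state is a dict: "time_s": time; "qpos": joint angles; "joint_velocities": joint speeds; "joint_torque": joint torques, N m; "tcp_pos": TCP position; "tcp_rot": TCP orientation; "force": force on the tool from outside, world axes, zero at the start; "ft_torque": the same for the moment, N m; "width": finger opening in mm.
Only numpy, scipy, OpenCV 4.12 (cv2) and the standard library are available. Lean on these libraries where they do the work, as an engineer would, in place of code of your own. Each camera call takes 0.05 s, during which the arm holds its last target.

## Task

Three sample stands each have a hinged status flag. On the stand that carries the upright amber slug, turn the flag right over its pivot with the fingertips (press its tail to tip it up, then push it over) until it lies fully flat on the slug's side with the disc face showing. Only touch and push: do not lift or shift the stand, leave the other two flags as they lie, and leave the samples, and the weight and the tweezers lying between the stands, where they are.

Things in the scene. Friction and masses are not known exactly. Their poses are not given: they have to be found in the camera images.
- slug_stand: Loose 1.2 kg flag stand with the upright amber resin slug on it. Origin on its underside, straight below the flag's pivot; +x along the base to the sample (at x = 150 mm), y along the pivot, z up. Base 275 x 80 x 10 mm, x -85 to 190. Pivot axis at z = 80 mm between two grey cheeks: x -26 to 26 up to z = 74, a boss x -9 to 9 up to z = 89, outer faces y = -33, 33.
- slug_flag (a joint): Angle of the slug stand's flag, rad: 0 = paddle level on the -x side of the pivot, away from the sample, face with dark bar up; pi/2 = upright; pi = end stop, level on the sample's side (+x), face with dark disc up. Starts at 0 to 0.2. The hinge is stiff (0.035 N m, more than the flag's weight): it stays at any angle where it is left.
- jar_stand: Loose 1.2 kg flag stand with the white-lidded jar on it. Origin on its underside, straight below the flag's pivot; +x along the base to the sample (at x = 150 mm), y along the pivot, z up. Base 275 x 80 x 10 mm, x -85 to 190. Pivot axis at z = 80 mm between two grey cheeks: x -26 to 26 up to z = 74, a boss x -9 to 9 up to z = 89, outer faces y = -33, 33.
- jar_flag (a joint): Angle of the jar stand's flag, rad: 0 = paddle level on the -x side of the pivot, away from the sample, face with dark bar up; pi/2 = upright; pi = end stop, level on the sample's side (+x), face with dark disc up. Starts at 0 to 0.2. The hinge is stiff (0.035 N m, more than the flag's weight): it stays at any angle where it is left.
- beaker_stand: Loose 1.2 kg flag stand with the steel beaker on it. Origin on its underside, straight below the flag's pivot; +x along the base to the sample (at x = 150 mm), y along the pivot, z up. Base 275 x 80 x 10 mm, x -85 to 190. Pivot axis at z = 80 mm between two grey cheeks: x -26 to 26 up to z = 74, a boss x -9 to 9 up to z = 89, outer faces y = -33, 33.
- beaker_flag (a joint): Angle of the beaker stand's flag, rad: 0 = paddle level on the -x side of the pivot, away from the sample, face with dark bar up; pi/2 = upright; pi = end stop, level on the sample's side (+x), face with dark disc up. Starts at 0 to 0.2. The hinge is stiff (0.035 N m, more than the flag's weight): it stays at any angle where it is left.
- slug_flag_tip (a point): Middle of the paddle's free edge on the slug stand's flag, 70 mm from the pivot. Flag: one aluminium plate 4 mm thick, mid-plane through the pivot; paddle 50 mm wide, 70 mm long from the pivot. Beneath paddle and tail, outside the cheeks, is only the base plate.
- slug_flag_tail (a point): End of the tail on the slug stand's flag, 46 mm from the pivot on the side opposite the paddle (the slug's side at the start), 28 mm wide, 4 mm thick, in one plane with the paddle. Pressing it down tips the paddle up.
- slug: Amber resin slug, upright cylinder 42 mm across, 98 mm high, loose on its stand. Origin: centre of its underside.
- jar: Screw-top jar, 59 mm across, 72 mm high, loose on its stand. Origin: centre of its underside.
- beaker: Steel beaker, 77 mm across the rim, 89 mm high, loose on its stand. Origin: centre of its underside.
- weight: Small brass weight, 27 mm across, 17 mm high, on the worktop between two stands; leave alone. Origin: centre of its underside.
- tweezers: Steel tweezers, 131 mm long along their own y, 10 mm high, on the worktop between two stands; leave alone. Origin: centre of the underside.
Things that resemble listed ones, but are neither listed nor needed, are in the scene too. What is shaped like the slug but black is not meant.

How it is judged:
By the outcome, as a careful person would: the job done as asked, in the order asked, and still so for the second after the job is handed in, with the robot touching nothing.
It also fails if it takes over 45 s, if anything falls off the work surface, if the arm or the gripper's body presses on something with over 40 N, if the wrist force passes 120 N, or if a joint passes its speed limit or range.

## Working session

There is one attempt and no reset: what is moved stays moved. The work goes in short steps, Python scripts to look and compute and a tool call to move; the robot and the scene stay as the last step left them, time stands still between calls to the robot, and variables do not carry over. Pictures are saved under pics/ and viewed, and the job is handed in when it is done.

Besides the shell and the picture viewer there is one more tool, called after "Request:" as a command line: name --argument value ..., lists and objects as JSON in quotes. carry_out: Moves the arm, as the interface text tells. Its arguments: {"type":"object","properties":{"steps":{"type":"array","items":{"type":"object","properties":{"x":{"type":"number"},"y":{"type":"number"},"z":{"type":"number"},"twist":{"type":"number"}}}},"grip":{"type":"number"},"newtons":{"type":"number"}},"required":["steps"]}

```bash
mkdir -p pics; cat > h.py <<'E'
import numpy as np, cv2
from workcell import robot
def shot(name,fn):
    c=robot.read_camera(name); np.savez('pics/'+fn+'.npz',**{k:np.array(v) for k,v in c.items()})
    cv2.imwrite('pics/'+fn+'.png',c['img'][:,:,::-1]); return c
def load(fn): return dict(np.load('pics/'+fn+'.npz'))
def crop(fn,x0,y0,x1,y1,out,s=4):
    im=cv2.imread('pics/'+fn+'.png')[y0:y1,x0:x1]; cv2.imwrite('pics/'+out+'.png',cv2.resize(im,None,fx=s,fy=s,interpolation=cv2.INTER_CUBIC))
def ray(c,u,v,fish=False):
    f=210/np.tan(np.radians(float(c['vfov'])/2)); a=(u-float(c['cx'])); b=(v-float(c['cy']))
    if fish:
        r=np.hypot(a,b); t=r/f; d=np.array([a/r*np.sin(t),b/r*np.sin(t),np.cos(t)]) if r>0 else np.array([0,0,1.])
    else: d=np.array([a/f,b/f,1.])
    d=np.array(c['rotation'])@d; return np.array(c['origin'],float),d/np.linalg.norm(d)
def atz(c,u,v,z,fish=False):
    o,d=ray(c,u,v,fish); return o+d*(z-o[2])/d[2]
def tri(*rs):
    A=0;B=0
    for o,d in rs:
        P=np.eye(3)-np.outer(d,d);A=A+P;B=B+P@o
    p=np.linalg.solve(A,B); return p,[np.linalg.norm((np.eye(3)-np.outer(d,d))@(p-o)) for o,d in rs]
def proj(c,p,fish=False):
    f=210/np.tan(np.radians(float(c['vfov'])/2)); q=np.array(c['rotation']).T@(np.array(p,float)-np.array(c['origin']))
    if fish:
        r=np.hypot(q[0],q[1]);t=np.arctan2(r,q[2]);return float(c['cx'])+f*t*q[0]/r,float(c['cy'])+f*t*q[1]/r
    return float(c['cx'])+f*q[0]/q[2],float(c['cy'])+f*q[1]/q[2]
E
python3 - <<'E'
from h import *
for n in ['side','top','wrist']:
    c=shot(n,n+'0'); print(n,c['vfov'],c['cx'],c['cy'],c['origin'],np.round(c['rotation'],3).tolist())
print(robot.get_state(), robot.finger_overhang)
E
```

```text
side 57.56540888656433 272.9801237627429 204.21176431174453 [ 282.24485343 -668.1829698   513.6756242 ] [-2.118, 0.007, -0.5]
top 48.736219434946634 280.3842190596335 211.35106043534162 [ 407.84820218  -42.57656166 1031.41296023] [-2.913, 0.007, -1.477]
wrist 65.70646984690485 283.53548040760427 210.8227868907039 [178.43962803 550.33979581 383.61064366] [2.876, 0.001, 1.126]
{'time_s': 0.15, 'qpos': array([ 1.00502257e+00,  2.76437167e-01,  1.50581695e+00, -3.75487467e-05,
        1.36068859e+00, -1.21002634e-01]), 'joint_velocities': array([ 2.80383645e-04, -6.47270826e-04, -4.08490630e-03, -1.75276198e-04,
        2.04402738e-05, -1.87584921e-03]), 'joint_torque': array([ 1.83084841e-03, -4.04927158e+01, -2.37431020e+01,  7.04596820e-02,
        3.13903776e-02, -9.14686984e-05]), 'tcp_pos': array([247.20700951, 518.72473008, 229.82070111]), 'tcp_rot': array([-3.14024804e+00, -1.26517702e-04,  2.69682930e+00]), 'force': array([ 0.17226096, -0.18924157,  0.17131149]), 'ft_torque': array([ 0.0423023 ,  0.00437183, -0.03833352]), 'width': 94.1958640349661} 25.0
```

```bash
cat >> h.py <<'E'
from scipy.spatial.transform import Rotation as _R
def _fix(c):
    c=dict(c); r=np.array(c['rotation'],float)
    if r.size==3: c['rotation']=_R.from_euler('xyz',r).as_matrix()
    return c
_l=load
def load(fn): return _fix(_l(fn))
E

```

```text
(no output)
```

View pics/side0.png

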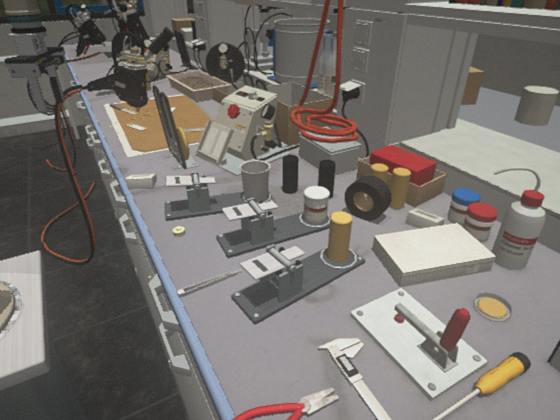

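View pics/top0.png

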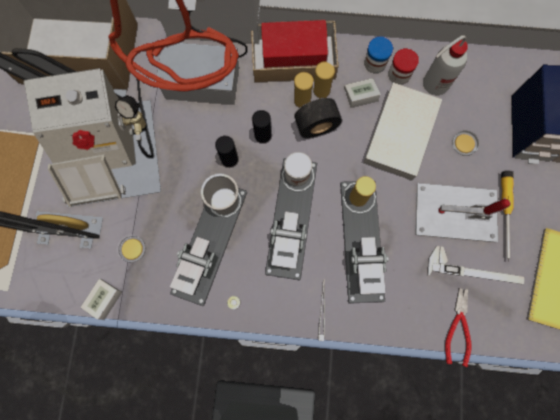

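View pics/wrist0.png

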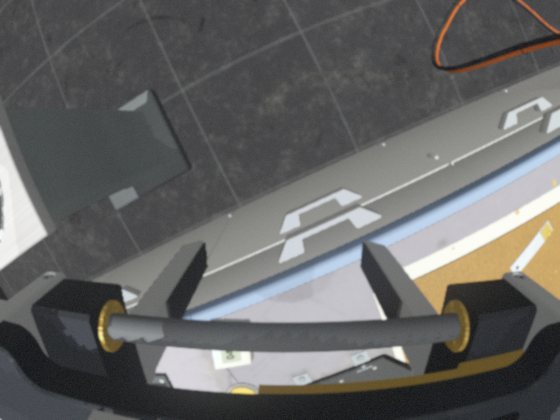

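```bash
python3 - <<'E'
from h import *
crop('top0',320,160,420,310,'topc',5)
crop('side0',225,200,375,320,'sidec',5)
E
```

```text
(no output)
```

View pics/topc.png

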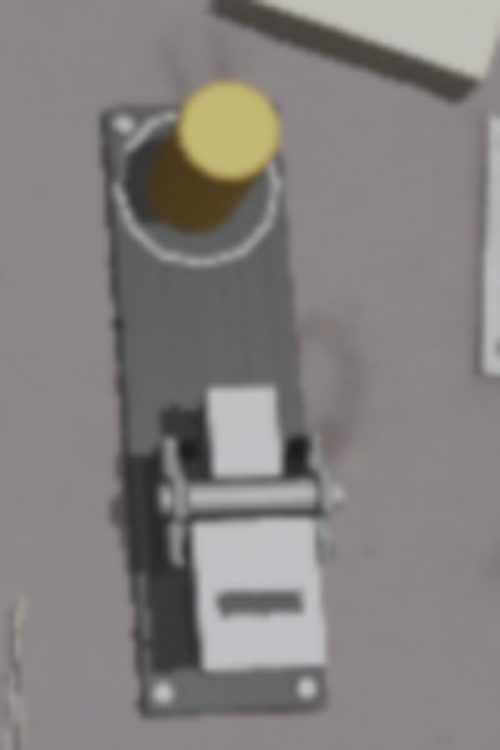

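View pics/sidec.png

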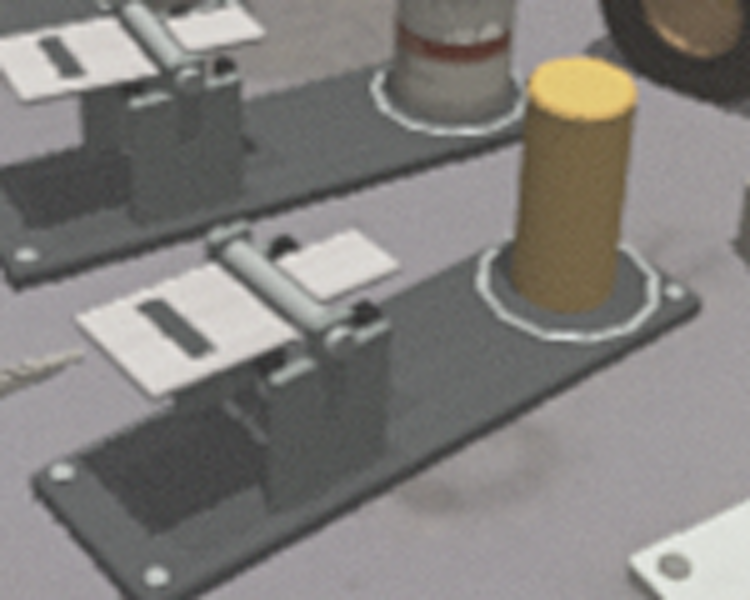

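```bash
python3 - <<'E'
from h import *
T=load('top0');S=load('side0')
t=lambda p:(320+(p[0]-2)/5,160+(p[1]-2)/5)
s=lambda p:(225+(p[0]-2)/5,200+(p[1]-2)/5)
P={'screw+y':((162,692),(62,472)),'screw-y':((307,688),(157,577)),'pad+':((202,670),(77,320)),'pad-':((325,667),(155,394)),'tail+':((207,388),(355,230)),'tail-':((275,385),(398,265)),'slugtop':((230,130),(582,88)),'rod+':((165,498),(228,232)),'rod-':((340,494),(346,337))}
R={}
for k,(a,b) in P.items():
    p,e=tri(ray(T,*t(a)),ray(S,*s(b))); R[k]=p; print(k,p.round(1),np.round(e,1))
print('far screw',atz(T,*t((123,124)),10), 'side',atz(S,*s((674,291)),10))
print('ring',atz(T,*t((198,183)),10),atz(S,*s((568,290)),10))
for k,p in [('basec-+',(143,712)),('--',(325,706)),('++',(102,108))]: print(k,atz(T,*t(p),10))
a=(R['pad+']+R['pad-'])/2;b=(R['tail+']+R['tail-'])/2;print(a,b,a-b,np.linalg.norm(a-b), a+(b-a)*70/116)
E
```

```text
screw+y [ 466.8 -185.8    9.4] [0. 0.]
screw-y [ 474.5 -248.1   10.2] [0.2 0.2]
pad+ [ 473.6 -191.3   82.5] [0.8 0.8]
pad- [ 479.4 -240.1   84.9] [0.9 0.9]
tail+ [ 589.4 -187.8   75.9] [0. 0.]
tail- [ 592.  -215.1   77.8] [1. 1.]
slugtop [ 692.8 -186.6  105.6] [0.3 0.3]
rod+ [ 542.2 -172.7   82.2] [1.4 1.4]
rod- [ 550.1 -243.8   82.2] [1. 1.]
far screw [ 720.88385509 -152.77602448   10.        ] side [ 728.61117669 -214.00324743   10.        ]
ring [ 696.10055402 -188.51080782   10.        ] [ 691.05895067 -192.33623002   10.        ]
basec-+ [ 457.50303905 -178.03040628   10.        ]
-- [ 467.41859447 -256.132648     10.        ]
++ [ 727.63029422 -142.70638049   10.        ]
[ 476.48147484 -215.71557513   83.6828846 ] [ 590.70304211 -201.44932564   76.86648671] [-114.22156727  -14.26624949    6.81639789] 115.31069154268727 [ 545.40828267 -207.10663147   79.56954105]
```

Request:
carry_out --steps '[{"twist":-0.91},{"twist":-0.91},{"twist":-0.91},{"twist":-0.91},{"twist":-0.91},{"twist":-0.92},{"y":-0.4},{"y":-0.8},{"y":-0.8},{"y":-0.8}]' --grip -1 --newtons 10

```text
validation failed for argument at $.st...
```

Request:
carry_out --steps '[{"x":0,"y":0,"z":0,"twist":-0.9},{"x":0,"y":0,"z":0,"twist":-0.9},{"x":0,"y":0,"z":0,"twist":-0.9},{"x":0,"y":0,"z":0,"twist":-0.9},{"x":0,"y":0,"z":0,"twist":-0.9},{"x":0,"y":0,"z":0,"twist":-0.97},{"x":0,"y":-0.4,"z":0,"twist":0},{"x":0,"y":-0.8,"z":0,"twist":0}]' --grip -1 --newtons 10

```text
time_s: 0.95
tcp_pos: [255.2, 460.7, 229.7]
tcp_rot: [3.141, -0.0, -3.011]
force: [0.6, -0.6, -0.1]
width: 33.6
```

Request:
carry_out --steps '[{"x":0,"y":-0.8,"z":0,"twist":0},{"x":0,"y":-0.8,"z":0,"twist":0},{"x":0,"y":-0.8,"z":0,"twist":0},{"x":0,"y":-0.8,"z":0,"twist":0},{"x":0,"y":-0.8,"z":0,"twist":0},{"x":0,"y":-0.8,"z":0,"twist":0},{"x":0,"y":-0.8,"z":0,"twist":0},{"x":0,"y":-0.8,"z":0,"twist":0},{"x":0,"y":-0.8,"z":0,"twist":0},{"x":0,"y":-0.8,"z":0,"twist":0}]'

```text
time_s: 1.95
tcp_pos: [305.8, 61.4, 230.5]
tcp_rot: [-3.142, 0.001, -3.013]
force: [1.7, -0.3, -0.4]
width: 0.3
```

Request:
carry_out --steps '[{"x":0,"y":-0.8,"z":0,"twist":0},{"x":0,"y":-0.8,"z":0,"twist":0},{"x":0,"y":-0.8,"z":0,"twist":0},{"x":0,"y":-0.8,"z":0,"twist":0},{"x":0,"y":-0.8,"z":0,"twist":0},{"x":0,"y":-0.8,"z":0,"twist":0},{"x":0,"y":0,"z":0,"twist":0}]'

```text
time_s: 2.65
tcp_pos: [337.7, -179.7, 230.4]
tcp_rot: [-3.139, 0.0, -3.019]
force: [-0.0, 0.4, 0.3]
width: 0.5
```

Request:
carry_out --steps '[{"x":-0.8,"y":-0.18,"z":0,"twist":0},{"x":-0.8,"y":-0.18,"z":0,"twist":0},{"x":-0.8,"y":-0.18,"z":0,"twist":0},{"x":-0.8,"y":-0.18,"z":0,"twist":0},{"x":-0.8,"y":-0.18,"z":0,"twist":0},{"x":-0.77,"y":-0.16,"z":0,"twist":0},{"x":0,"y":0,"z":0.6,"twist":0},{"x":0,"y":0,"z":0.8,"twist":0},{"x":0,"y":0,"z":0.4,"twist":0},{"x":0,"y":0,"z":0,"twist":0}]'

```text
time_s: 3.65
tcp_pos: [577.6, -195.0, 136.7]
tcp_rot: [3.137, -0.007, -3.013]
force: [-0.2, 0.2, 0.1]
width: 0.6
```

```bash
python3 - <<'E'
from h import *
shot('side','s1');shot('top','t1')
print(robot.get_state()['tcp_pos'],robot.get_state()['tcp_rot'],robot.get_state()['force'])
crop('s1',225,120,385,320,'s1c',3)
crop('t1',300,150,440,310,'t1c',3)
a=cv2.imread('pics/s1c.png');b=cv2.imread('pics/t1c.png');h=max(a.shape[0],b.shape[0])
p=lambda i:cv2.copyMakeBorder(i,0,h-i.shape[0],0,0,cv2.BORDER_CONSTANT)
cv2.imwrite('pics/c1.png',np.hstack([p(a),p(b)])[:600,:])
E
```

```text
[ 580.18598234 -196.61175752  140.72183495] [ 3.14112120e+00 -2.13406252e-04 -3.01305130e+00] [-0.02538215 -0.08421013  0.16177532]
```

View pics/c1.png

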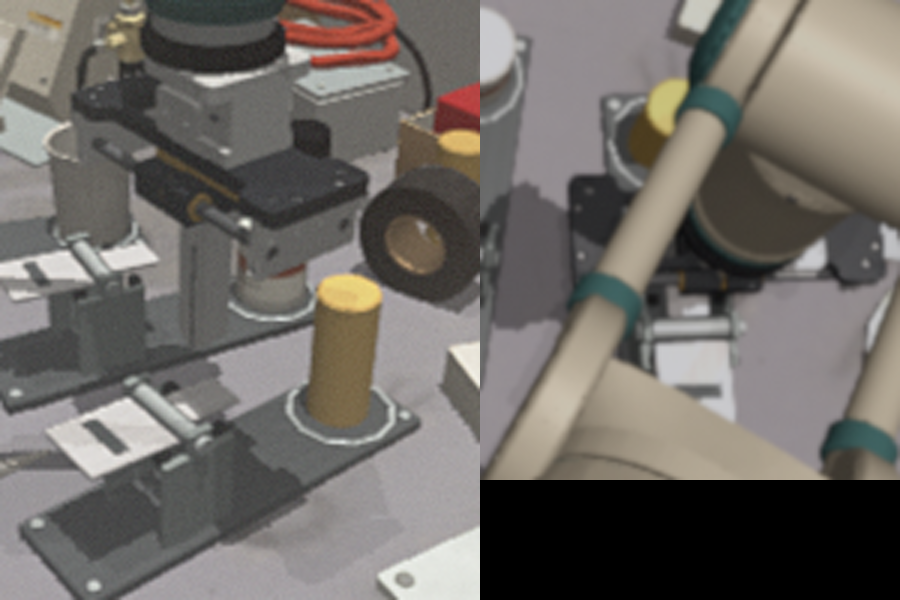

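Request:
carry_out --steps '[{"x":0,"y":-0.12,"z":0.2,"twist":0},{"x":0,"y":0,"z":0.4,"twist":0},{"x":0,"y":0,"z":0,"twist":0}]'

```text
time_s: 4.05
tcp_pos: [579.9, -203.2, 109.4]
tcp_rot: [3.14, -0.002, -3.014]
force: [-0.6, 0.1, -0.3]
width: -0.1
```

Request:
carry_out --steps '[{"x":0,"y":0,"z":0.1,"twist":0},{"x":0,"y":0,"z":0.1,"twist":0},{"x":0,"y":0,"z":0.1,"twist":0},{"x":0,"y":0,"z":0,"twist":0}]'

```text
time_s: 4.45
tcp_pos: [581.1, -203.5, 95.4]
tcp_rot: [-3.141, 0.001, -3.014]
force: [0.2, -0.5, 0.4]
width: 0.2
```

Request:
carry_out --steps '[{"x":0,"y":0,"z":0.1,"twist":0},{"x":0,"y":0,"z":0.1,"twist":0},{"x":0,"y":0,"z":0,"twist":0}]'

```text
time_s: 4.75
tcp_pos: [580.8, -203.1, 84.7]
tcp_rot: [3.141, -0.0, -3.014]
force: [0.0, -0.1, -0.8]
width: 0.4
```

```bash
python3 - <<'E'
from h import *
shot('side','s2');shot('wrist','w2')
print(robot.get_state()['tcp_pos'],robot.get_state()['force'])
crop('s2',225,120,385,320,'s2c',3)
E
```

```text
[ 580.74670447 -203.03548193   85.04155835] [ 0.61016772 -0.19177505  0.42804214]
```

View pics/s2c.png

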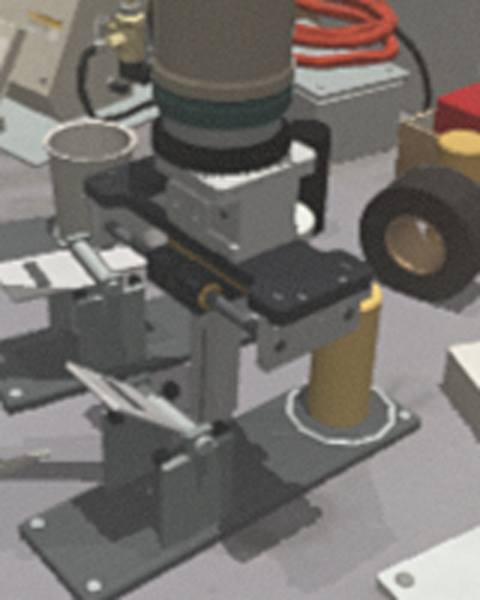

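View pics/w2.png

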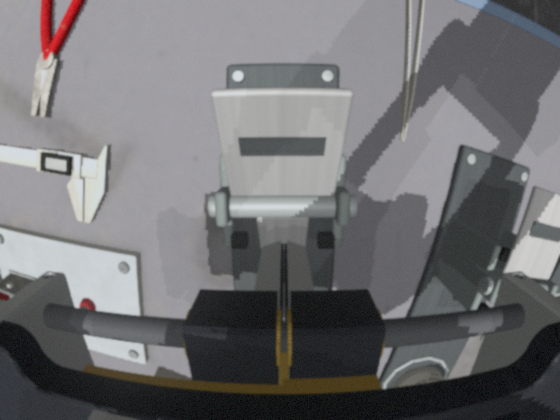

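Request:
carry_out --steps '[{"x":0,"y":0,"z":0.1,"twist":0},{"x":0,"y":0,"z":0.1,"twist":0},{"x":0,"y":0,"z":0.08,"twist":0},{"x":0,"y":0,"z":0,"twist":0}]'

```text
time_s: 5.25
tcp_pos: [580.5, -203.1, 70.5]
tcp_rot: [3.141, -0.001, -3.014]
force: [0.4, 0.4, 0.1]
width: 0.3
```

```bash
python3 - <<'E'
from h import *
shot('side','s3')
print(robot.get_state()['tcp_pos'],robot.get_state()['force'])
crop('s3',225,120,385,320,'s3c',3)
E
```

```text
[ 580.54336257 -203.07729491   70.80844667] [-0.86413686  0.38747464  0.02494359]
```

View pics/s3c.png

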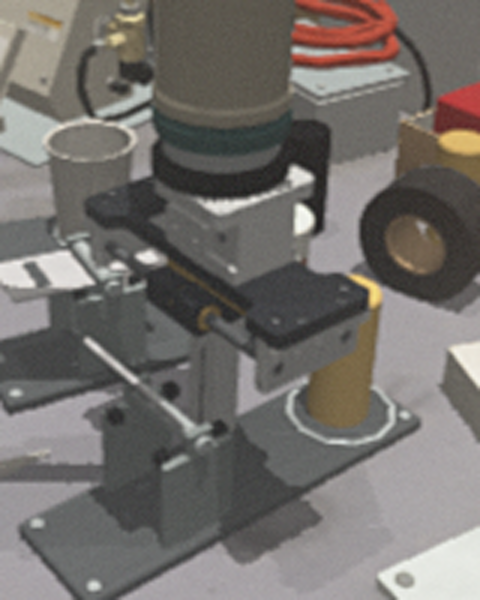

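Request:
carry_out --steps '[{"x":0,"y":0,"z":-0.4,"twist":0},{"x":0,"y":0,"z":-0.8,"twist":0},{"x":0,"y":0,"z":-0.8,"twist":0},{"x":0,"y":0,"z":-0.4,"twist":0},{"x":0,"y":0,"z":0,"twist":0},{"x":0.6,"y":0,"z":0,"twist":0},{"x":0.8,"y":0,"z":0,"twist":0},{"x":0.7,"y":0,"z":0,"twist":0},{"x":0,"y":0,"z":0,"twist":0},{"x":0,"y":0,"z":0,"twist":0}]'

```text
time_s: 6.3
tcp_pos: [475.9, -216.4, 190.3]
tcp_rot: [3.14, -0.001, -3.015]
force: [-0.4, 0.0, 0.2]
width: 0.6
```

```bash
python3 - <<'E'
from h import *
shot('side','s4')
print(robot.get_state()['tcp_pos'],robot.get_state()['force'])
crop('s4',225,120,385,320,'s4c',3)
E
```

```text
[ 476.84193321 -216.58016743  190.60291711] [0.07719746 0.88977299 0.00370259]
```

View pics/s4c.png

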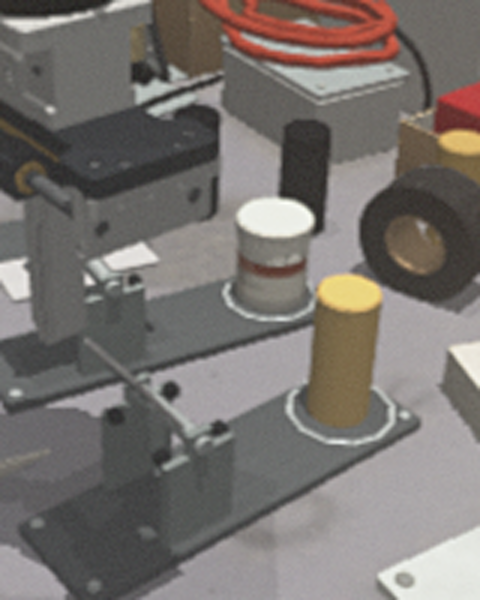

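Request:
carry_out --steps '[{"x":0,"y":0,"z":0.4,"twist":0},{"x":0,"y":0,"z":0.5,"twist":0},{"x":0,"y":0,"z":0.2,"twist":0},{"x":0,"y":0,"z":0,"twist":0},{"x":-0.2,"y":0,"z":0,"twist":0},{"x":-0.2,"y":0,"z":0,"twist":0},{"x":-0.2,"y":0,"z":0,"twist":0},{"x":-0.2,"y":0,"z":0,"twist":0},{"x":-0.2,"y":0,"z":0,"twist":0},{"x":0,"y":0,"z":0,"twist":0}]'

```text
time_s: 7.35
tcp_pos: [528.3, -210.2, 136.6]
tcp_rot: [-3.141, 0.002, -3.013]
force: [-0.3, -0.1, 0.2]
width: 0.5
```

```bash
python3 - <<'E'
from h import *
shot('side','s5')
print(robot.get_state()['tcp_pos'],robot.get_state()['force'])
crop('s5',225,120,385,320,'s5c',3)
E
```

```text
[ 527.27950427 -210.1427597   136.37004551] [-0.00985052 -0.18499241 -0.31559505]
```

View pics/s5c.png

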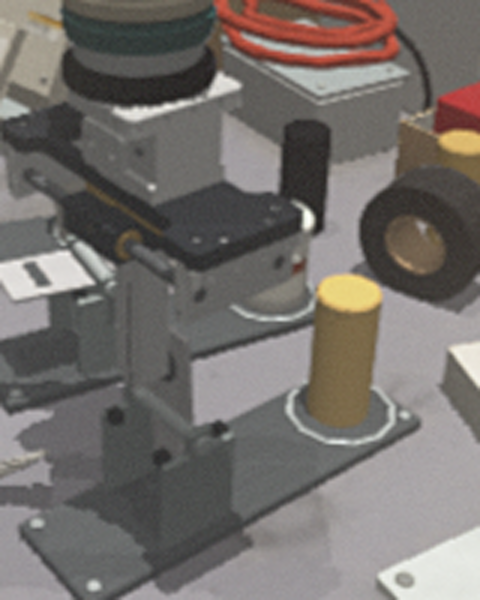

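Request:
carry_out --steps '[{"x":-0.2,"y":0,"z":0,"twist":0},{"x":-0.2,"y":0,"z":0,"twist":0},{"x":-0.2,"y":0,"z":0,"twist":0},{"x":-0.2,"y":0,"z":0,"twist":0},{"x":-0.2,"y":0,"z":0,"twist":0},{"x":-0.2,"y":0,"z":0,"twist":0},{"x":0,"y":0,"z":0,"twist":0}]'

```text
time_s: 8.1
tcp_pos: [587.9, -202.6, 136.5]
tcp_rot: [-3.141, 0.002, -3.013]
force: [-0.8, 0.9, -0.0]
width: 0.6
```

```bash
python3 - <<'E'
from h import *
shot('side','s6')
print(robot.get_state()['tcp_pos'],robot.get_state()['force'])
crop('s6',225,120,385,320,'s6c',3)
E
```

```text
[ 586.89782281 -202.51166893  136.36833216] [-0.13511634  0.49590169 -0.12308626]
```

View pics/s6c.png

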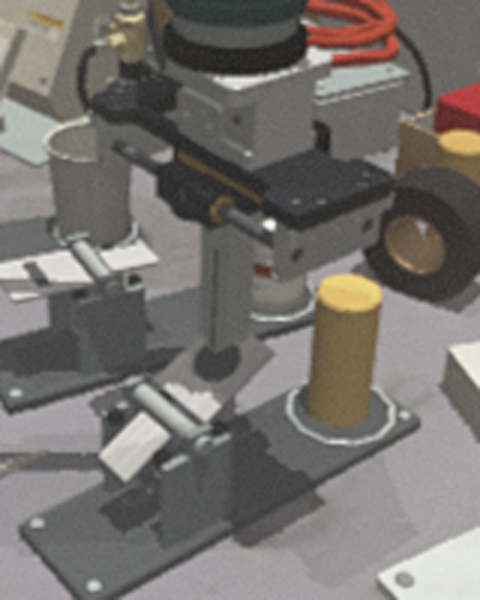

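Request:
carry_out --steps '[{"x":-0.1,"y":0,"z":0.08,"twist":0},{"x":0,"y":0,"z":0.1,"twist":0},{"x":0,"y":0,"z":0.1,"twist":0},{"x":0,"y":0,"z":0.1,"twist":0},{"x":0,"y":0,"z":0.08,"twist":0},{"x":0,"y":0,"z":0,"twist":0},{"x":0,"y":0,"z":0,"twist":0}]'

```text
time_s: 8.85
tcp_pos: [590.5, -202.0, 113.2]
tcp_rot: [3.141, -0.001, -3.014]
force: [0.0, -0.7, -0.1]
width: 0.4
```

Request:
carry_out --steps '[{"x":0,"y":0,"z":0.04,"twist":0},{"x":0,"y":0,"z":0.04,"twist":0},{"x":0,"y":0,"z":0,"twist":0}]'

```text
time_s: 9.15
tcp_pos: [590.8, -202.0, 109.3]
tcp_rot: [3.141, 0.0, -3.014]
force: [-0.6, 0.2, -0.1]
width: 0.6
```

Request:
carry_out --steps '[{"x":0,"y":0,"z":0.02,"twist":0},{"x":0,"y":0,"z":0.02,"twist":0},{"x":0,"y":0,"z":0,"twist":0}]'

```text
time_s: 9.45
tcp_pos: [590.8, -201.9, 107.3]
tcp_rot: [3.141, -0.0, -3.014]
force: [-0.7, 0.6, 0.3]
width: 0.4
```

Request:
carry_out --steps '[{"x":0,"y":0,"z":0.02,"twist":0},{"x":0,"y":0,"z":0,"twist":0},{"x":0,"y":0,"z":0,"twist":0}]'

```text
time_s: 9.75
tcp_pos: [590.8, -202.0, 107.2]
tcp_rot: [-3.141, 0.0, -3.014]
force: [-1.2, 0.4, 6.0]
width: 0.5
```

Request:
carry_out --steps '[{"x":0,"y":0,"z":0.01,"twist":0},{"x":0,"y":0,"z":0,"twist":0},{"x":0,"y":0,"z":0,"twist":0}]'

```text
time_s: 10.05
tcp_pos: [590.8, -202.0, 107.1]
tcp_rot: [-3.141, 0.001, -3.014]
force: [-2.4, 1.5, 7.8]
width: 0.6
```

Request:
carry_out --steps '[{"x":0,"y":0,"z":-0.2,"twist":0},{"x":0,"y":0,"z":-0.6,"twist":0},{"x":0,"y":0,"z":-0.8,"twist":0},{"x":0,"y":0,"z":-0.6,"twist":0},{"x":0,"y":0,"z":0,"twist":0},{"x":0.6,"y":0,"z":0,"twist":0},{"x":0.8,"y":0,"z":0,"twist":0},{"x":0.8,"y":0,"z":0,"twist":0},{"x":0.8,"y":0,"z":0,"twist":0},{"x":0.8,"y":0,"z":0,"twist":0}]'

```text
time_s: 11.05
tcp_pos: [400.3, -225.9, 214.9]
tcp_rot: [3.141, -0.001, -3.013]
force: [-0.1, -0.4, 0.3]
width: 0.4
```

Request:
carry_out --steps '[{"x":0.8,"y":0,"z":0,"twist":0},{"x":0.4,"y":0.2,"z":0,"twist":0},{"x":0,"y":0.6,"z":0,"twist":0},{"x":0,"y":0.8,"z":0,"twist":0},{"x":0,"y":0.8,"z":0,"twist":0},{"x":0,"y":0.8,"z":0,"twist":0},{"x":0,"y":0.8,"z":0,"twist":0},{"x":0,"y":0.4,"z":0,"twist":0},{"x":0,"y":0,"z":0,"twist":0}]'

```text
time_s: 11.95
tcp_pos: [313.4, -13.7, 215.3]
tcp_rot: [3.14, -0.001, -3.009]
force: [0.1, -0.4, 0.3]
width: 0.5
```

```bash
python3 - <<'E'
from h import *
shot('side','s7');shot('top','t7')
s=robot.get_state();print(s['time_s'],s['tcp_pos'],s['force'],s['qpos'])
crop('t7',320,160,420,310,'t7c',4)
crop('s7',225,200,375,320,'s7c',5)
E
```

```text
12.05 [314.65105943 -15.88096158 215.60780976] [ 0.51913752 -0.10579795 -1.1810804 ] [-2.71699840e-01 -1.23721993e-01  1.99087486e+00 -7.31790640e-04
  1.27450647e+00 -1.97193360e+00]
```

View pics/s7c.png

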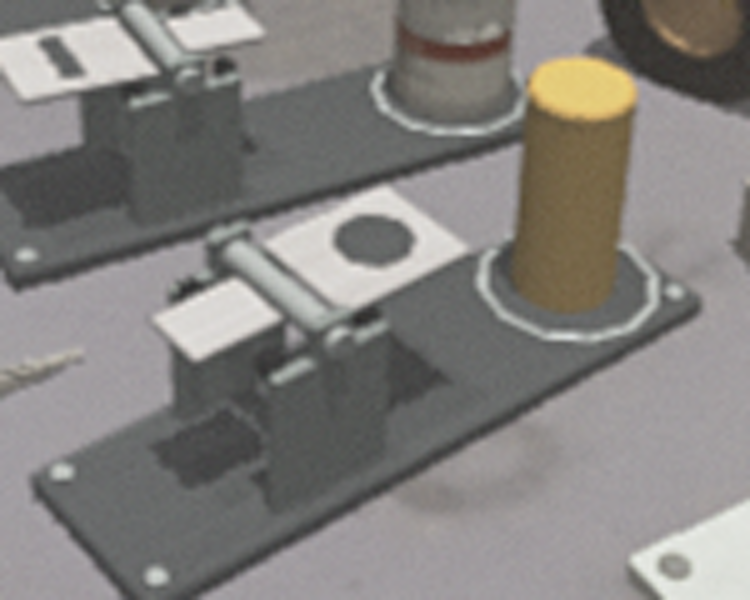

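View pics/t7.png

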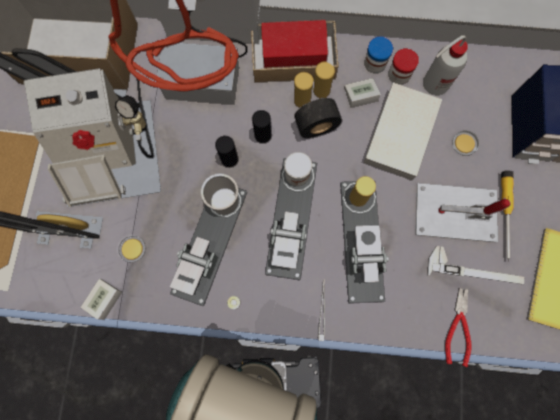

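```bash
python3 - <<'E'
from h import *
crop('t7',320,160,420,310,'t7c',5)
a=cv2.imread('pics/top0.png').astype(int);b=cv2.imread('pics/t7.png').astype(int)
d=(cv2.GaussianBlur(np.abs(a-b).max(2).astype(np.float32),(5,5),0)>15)[:345]
n,l,s,c=cv2.connectedComponentsWithStats(d.astype(np.uint8));print(s[1:][s[1:,4]>4])
a=cv2.imread('pics/side0.png').astype(int);b=cv2.imread('pics/s7.png').astype(int)
d=(cv2.GaussianBlur(np.abs(a-b).max(2).astype(np.float32),(5,5),0)>18)
n,l,s,c=cv2.connectedComponentsWithStats(d.astype(np.uint8));print(s[1:][s[1:,4]>4])
E
```

```text
[[346 224  37  33 903]
 [348 261  38  34 932]
 [200 322  62  20 506]
 [271 337  16   8 104]]
[[   3    0   34   16  459]
 [   4    0  132  191 9862]
 [   9   67   14   10   80]
 [   0  184    3   10   22]
 [ 140  228   16   33  272]
 [ 277  237   42   26  588]
 [   0  250   42   34  973]
 [ 240  251   44   30  670]
 [ 156  265   10   12   81]
 [ 303  268   11   13   95]
 [ 242  283   36   24  364]
 [   0  289   13   27  251]
 [  12  313    9    9   29]
 [   9  323    4    6   10]
 [   3  333    2    4    7]]
```

View pics/t7c.png

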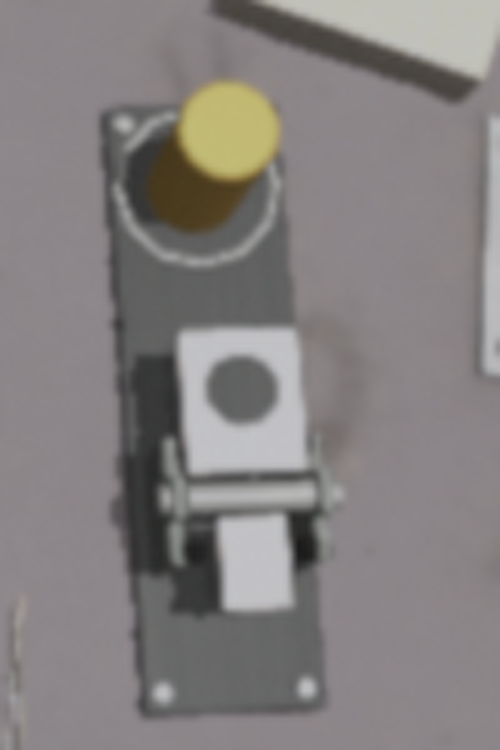

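```bash
python3 - <<'E'
from h import *
T=load('t7');S=load('s7')
t=lambda p:(320+(p[0]-2)/5,160+(p[1]-2)/5)
s=lambda p:(225+(p[0]-2)/5,200+(p[1]-2)/5)
for k,a,b in [('pad+',(178,329),(388,186)),('pad-',(300,328),(470,247)),('tail+',(223,611),(152,318)),('tail-',(293,608),(195,362))]:
    p,e=tri(ray(T,*t(a)),ray(S,*s(b))); print(k,p.round(1),np.round(e,1))
E
```

```text
pad+ [ 612.7 -173.8   79. ] [0. 0.]
pad- [ 616.7 -223.7   82.3] [0.5 0.5]
tail+ [ 498.4 -199.1   78.9] [0.9 0.9]
tail- [ 501.6 -227.1   79.2] [0.2 0.2]
```

```bash
python3 -c "
from workcell import robot
print(robot.close_job())"
```

```text
the job is handed in; nothing more can be done
None
```

The slug stand's flag is turned right over and lies flat on the slug's side with the disc showing. I handed the job in at about 12 s; closing it gave no verdict.

**How it was done:** With the fingers shut, I pressed the tail down until the paddle stood at roughly 50°. I then pushed the paddle over from behind and pressed it down onto its end stop.

**Last checks:**
- **End stop:** the fingertips stopped at about z = 82 mm while the upward force rose to 6–8 N. The top of a level flag should be at 82 mm.
- **Flatness:** measured from the side and top pictures, the paddle's free edge stands at about 80.6 mm and the tail at about 79 mm. That difference, about 0.015 rad, is within the 2 mm calibration error.
- **Everything else:** before-and-after pictures differ only at this flag and its shadow, and around the robot and its own shadow. The stands, samples, other two flags, weight and tweezers show no shift.

No check failed or disagreed.

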